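# Load the drive copy stand

## Task

Clear the highlighters and eraser left on and in front of the sloping copy stand into the white card box. Then lay every drive from the mat flat on the slope, side by side, each with a short end squarely against the ledge so that its contacts meet the strip, and only then press the start button fully down and let it go. Leave the drives resting on the slope and do not disturb the bottle and the mug.

Things in the scene. Friction and masses are not known exactly. Their poses are not given: they have to be found in the camera images.
- stand: The copy stand: a fixed bent-sheet stand on the desk, 270 mm wide, about 72 mm high at the back, its sloping face turned to the robot. Origin on the desk, below the inner face of the ledge, mid-width; x points to the back of the stand, y along the ledge, z up.
- slope: The stand's sloping aluminium face, fixed, inclined 24 degrees. Origin on its surface at the foot of the ledge, mid-width, 16 mm above the desk; x up the slope, y along the ledge, z square out of the face. Face: x 0 to 138 mm, y -135 to 135 mm. The ledge along the low edge (nearest the robot) fills x -8 to 0 mm and rises 13 mm out of the face; a brass contact strip on its inner side.
- carton: Open-topped white card box standing on the desk, fixed, 220 x 200 mm outside and 50 mm high, walls and floor 4 mm. Origin under its centre on the desk, x along the 220 mm side, z up. It may be on the left or the right of the stand.
- mat: Thin fixed black rubber mat 250 x 200 x 3 mm on the desk, on the other side of the stand from the card box; the drives start on it, long sides roughly along its x. Origin under its centre, x along the 250 mm side.
- start (a joint): Travel in m of the start button: 0 up, 0.006 fully down (about 5 N); a spring returns it.
- start_top (a point): Centre of the top of the round black 36 mm start button, which stands in a small grey housing on the desk between the robot and the stand; pressed straight down.
- pen0_c (a point): Flat chunky highlighter 110 x 24 x 18 mm (green barrel, black cap), about 30 g. Point at its centre; x along its length, y across its 24 mm width, z through its 18 mm thickness. Starts lying up the slope with one end at the ledge. May be absent (None).
- pen1_c (a point): Flat chunky highlighter 110 x 24 x 18 mm (green barrel, black cap), about 30 g. Point at its centre; x along its length, y across its 24 mm width, z through its 18 mm thickness. Starts lying up the slope with one end at the ledge. May be absent (None).
- pen2_c (a point): Flat chunky highlighter 110 x 24 x 18 mm (green barrel, black cap), about 30 g. Point at its centre; x along its length, y across its 24 mm width, z through its 18 mm thickness. Starts on the desk in front of the stand, beside the start button; always present.
- eraser_c (a point): Whiteboard eraser 110 x 45 x 26 mm (white back, grey felt below), about 60 g. Point near its centre, 13 mm above its underside; x along its length, y across its 45 mm width, z up out of its back. Starts lying up the slope with one end at the ledge. May be absent (None).
- drive0_c (a point): Portable drive: rounded grey slab 100 x 50 x 18 mm with a bare metal plate on top and brass contacts in both short ends, 0.12 to 0.24 kg. Point at its centre; x along its 100 mm length, y across its 50 mm width, z through its 18 mm thickness. Both short ends and both faces serve alike. May be absent (None).
- drive1_c (a point): Portable drive: rounded grey slab 100 x 50 x 18 mm with a bare metal plate on top and brass contacts in both short ends, 0.12 to 0.24 kg. Point at its centre; x along its 100 mm length, y across its 50 mm width, z through its 18 mm thickness. Both short ends and both faces serve alike. May be absent (None).
- drive2_c (a point): Portable drive: rounded grey slab 100 x 50 x 18 mm with a bare metal plate on top and brass contacts in both short ends, 0.12 to 0.24 kg. Point at its centre; x along its 100 mm length, y across its 50 mm width, z through its 18 mm thickness. Both short ends and both faces serve alike. May be absent (None).
- gel: Bystander: loose clear bottle, 60 mm across, 120 mm high, at one back corner of the stand; origin under its centre. Leave it alone.
- mug: Bystander: loose white coffee mug, 76 mm across, 85 mm high, at the other back corner of the stand; origin under its centre. Leave it alone.

How it is judged:
On the way, in this order (a step that is already met when the one before it is completed fails the run):
1. every highlighter and eraser present lies in the white card box (x of pen0_c in the frame of carton between -0.108 and 0.108 m and y of pen0_c in the frame of carton between -0.098 and 0.098 m and z of pen0_c in the frame of carton between 0 and 0.075 m and x of pen1_c in the frame of carton between -0.108 and 0.108 m and y of pen1_c in the frame of carton between -0.098 and 0.098 m and z of pen1_c in the frame of carton between 0 and 0.075 m and x of eraser_c in the frame of carton between -0.108 and 0.108 m and y of eraser_c in the frame of carton between -0.098 and 0.098 m and z of eraser_c in the frame of carton between 0 and 0.075 m and x of pen2_c in the frame of carton between -0.108 and 0.108 m and y of pen2_c in the frame of carton between -0.098 and 0.098 m and z of pen2_c in the frame of carton between 0 and 0.075 m), for 0.2 s.
2. every drive present lies flat on the slope with a short end against the ledge (x of drive0_c in the frame of slope between 0.043 and 0.0575 m and y of drive0_c in the frame of slope between -0.116 and 0.116 m and z of drive0_c in the frame of slope between 0.004 and 0.0145 m and angle between the z axis of each of drive0_c, drive1_c, drive2_c and the z axis of slope, either way round below 0.1 rad and angle between the x axis of each of drive0_c, drive1_c, drive2_c and the x axis of slope, either way round below 0.16 rad and x of drive1_c in the frame of slope between 0.043 and 0.0575 m and y of drive1_c in the frame of slope between -0.116 and 0.116 m and z of drive1_c in the frame of slope between 0.004 and 0.0145 m and x of drive2_c in the frame of slope between 0.043 and 0.0575 m and y of drive2_c in the frame of slope between -0.116 and 0.116 m and z of drive2_c in the frame of slope between 0.004 and 0.0145 m and linear speed of each of drive0, drive1, drive2 below 0.03 m/s), for 0.2 s.
3. the start button is pressed down (value of joint start above 0.0045 m), for 0.05 s.
At the end, for the whole second after the job is handed in: Clutter present is inside the card box. Each drive present lies flat on the slope (within 5 mm and 6 degrees), length up the slope within 9 degrees, low end within 7 mm of the ledge, centre within 116 mm of mid-width. All at rest, button up (all of step 1 and all of step 2 and linear speed of each of pen0, pen1, eraser, pen2 below 0.03 m/s and value of joint start below 0.002 m); the robot touches nothing.
It fails at once if the bottle or the mug is pushed more than 30 mm (distance of any of gel, mug from where it was at the start of the episode above 0.03 m).
Of pen0, pen1, eraser only 2 to 3 are there at a start; the rules pass over those that are not, and their reading is None.
Of drive0, drive1, drive2 only 2 to 3 are there at a start; the rules pass over those that are not, and their reading is None.
At some moment in a run one of drive0, drive1, drive2 may be knocked a few centimetres aside while the robot is not near it.
Once in a run the grip may slacken for a moment while it holds something.
It also fails if it takes over 210 s, if anything falls off the work surface, if the arm or the gripper's body presses on something with over 40 N, if the wrist force passes 120 N, or if a joint passes its speed limit or range.

## Robot

A 6-joint arm with a two-finger parallel gripper is mounted at the origin on the work surface. World frame = base frame: x ahead of the robot, y to its left, z up, the work surface at z = 0. Lengths are in m, angles in rad, forces in N, time in s.
With the tool pointing down it reaches from about 0.275 to 0.75 m from the base axis. Payload 10.2 kg.
Tool frame: the origin (TCP) lies on the centre line of the jaws, within the pads' length; the fingertips stand 8 mm ahead of it and the grasp point (between the pads) lies 11 mm behind it; z points along the fingers, y is the line along which they close (so a half turn about z gives the same grasp; the last joint's range is limited). The gripper opens to 88 mm and grips with 3 to 60 N. Pads are 18 mm wide; open, the fingers measure 123 mm over their backs; the gripper's body (75 mm by 187 mm) begins 45 mm behind the grasp point.
Start: joints at [-1.407, 0.313, 1.498, -0, 1.331, -0.223], TCP at [0.198, -0.486, 0.247] pointing down, gripper open.
Joint ranges: [-2.94, 2.94], [-0.97, 2.17], [0.19, 2.56], [-1.23, 4.37], [0.02, 3.11], [-2.88, 2.88]. Speed limits (rad/s): [2.39, 2.39, 3.01, 3.14, 3.14, 3.14].

## Interface

Orientations are given as a 3x3 rotation matrix whose columns are the frame's x, y, z axes.
In Python, from station import readout, imaging, ctrl gives the robot as it stands.
- The arm moves only by the shell command python3 -m creep 'ROWS' [OPENING]. ROWS is JSON, a list of rows, each an object with "dp": the shift along the tool's x, y, z in mm, a list of three; "delta_rot": the turn, a rotation vector about the tool's x, y, z in degrees, a list of three. In form: [{"dp": [tx, ty, tz], "delta_rot": [rx, ry, rz]}, ...]. A call has 1 to 8 rows; each row is the pose to reach, as a shift and turn from the pose commanded when the call began, along the tool's axes at that moment; what a row does not reach only later rows make up. A row lasts 1/10 s, in which the tool goes at most 50 mm and 8.59 degrees, less where a joint would pass 70% of its speed; a pose out of reach is approached as far as the arm can. A call with a gripper value outside its range is refused whole. OPENING is the finger opening in mm, from 0 to 88.1, set as the call begins (- or left out, the last holds). The fingers move at their own pace and stop on an object; the grip force is fixed at half the most. Time passes only in rows, so rows that repeat a pose let the fingers close. It gives the time, the measured TCP pose, the force, the opening and the grip force at its end, in the units of the state.
- readout.state(): the state, without advancing time (a new reading comes with each control period).
- imaging.capture(name): name is "side" or "top"; returns (picture, depth): 400x640x3 uint8, red, green, blue; 400x640 float32, m along the optical axis (not along the pixel's ray), 0 where there is no reading.
- imaging.get_calibration(name): a dict with "camera_matrix" (3x3 intrinsics, pixels), "k1" (the pictures are not rectified: a ray, as slopes to the right and down, at radius r is drawn at 1 + k1 r^2 times it, then the intrinsics apply), "pose" (4x4, takes a point from camera to world coordinates). Camera axes: x right, y down, z forward; pixel columns grow to the right and rows downward; lengths in m; the calibration is good to about 2 mm. A picture is of the moment at which its call begins. get_calibration takes no time and is no camera call.
- ctrl.sign_off(): hands the job in; it is judged then, once.
The state is a dict: "time_s": time; "joint_pos": joint angles; "joint_vel": joint speeds; "tau": joint torques, N m; "ee_pos": TCP position; "orientation": TCP orientation; "force": force on the tool from outside, world axes, zero at the start; "moment": the same for the moment, N m; "gripper_width": opening from 0.0 (shut) to 1.0 (fully open); "grip_force": force on a finger pad.
Only numpy, scipy, OpenCV 4.12 (cv2) and the standard library are available. Lean on these libraries where they do the work, as an engineer would, in place of code of your own. Each camera call takes 0.05 s, during which the arm holds its last target. There are 200 camera calls.

## Working session

There is one attempt and no reset: what is moved stays moved. The work goes in short steps, Python scripts to look and compute and a shell command to move; the robot and the scene stay as the last step left them, time stands still between calls to the robot, and variables do not carry over. Pictures are saved under pics/ and viewed, at most 14 in all, crops included, and the job is handed in when it is done.

```bash
mkdir -p pics; ls; python3 - <<'E'
from station import readout, imaging, ctrl
import cv2, numpy as np
s=readout.state(); print(s)
for n in("top","side"):
    p,d=imaging.capture(n); cv2.imwrite(f"pics/{n}0.png",p[:,:,::-1]); np.save(f"pics/{n}0.npy",d)
    c=imaging.get_calibration(n); print(n,c)
E
```

```text
pics
{'time_s': 0.0, 'joint_pos': array([-1.40740586e+00,  3.13452324e-01,  1.49841425e+00, -1.33124621e-05,
        1.33099296e+00, -2.23402247e-01]), 'joint_vel': array([-2.10132472e-04,  6.00193783e-04, -2.48118836e-04, -1.00048448e-03,
       -7.18856383e-05,  1.23984763e-05]), 'tau': array([ 2.73606574e-04, -4.02210259e+01, -2.52269608e+01,  6.94930390e-02,
        3.52015276e-02, -1.16970564e-04]), 'ee_pos': array([ 0.19798714, -0.48599032,  0.24616846]), 'orientation': array([[ 9.26122509e-01,  3.77222813e-01, -2.18837022e-04],
       [ 3.77222781e-01, -9.26121707e-01,  1.24791199e-03],
       [ 2.68071156e-04, -1.23826970e-03, -9.99999197e-01]]), 'force': array([ 0.56792355,  0.48279122, -0.50499796]), 'moment': array([-0.014092  , -0.02623633, -0.01694697]), 'grip_force': 0.0, 'gripper_width': 1.0015349875436603}
top {'camera_matrix': array([[508.33734407,   0.        , 315.06460464],
       [  0.        , 508.33734407, 197.86749462],
       [  0.        ,   0.        ,   1.        ]]), 'k1': -0.12767937971128526, 'pose': array([[ 0.01522651, -0.98987094,  0.14115122,  0.33785745],
       [-0.99979861, -0.01322712,  0.0150923 , -0.00711763],
       [-0.0130724 , -0.1413526 , -0.989873  ,  1.4746585 ],
       [ 0.        ,  0.        ,  0.        ,  1.        ]])}
side {'camera_matrix': array([[364.97623976,   0.        , 322.3816586 ],
       [  0.        , 364.97623976, 201.5760003 ],
       [  0.        ,   0.        ,   1.        ]]), 'k1': -0.04795423458554336, 'pose': array([[-0.95677185, -0.18643373,  0.22322653,  0.37549122],
       [-0.28991118,  0.55007625, -0.78317791,  0.68847476],
       [ 0.02321917, -0.81403844, -0.58034669,  0.55879425],
       [ 0.        ,  0.        ,  0.        ,  1.        ]])}
```

View pics/top0.png

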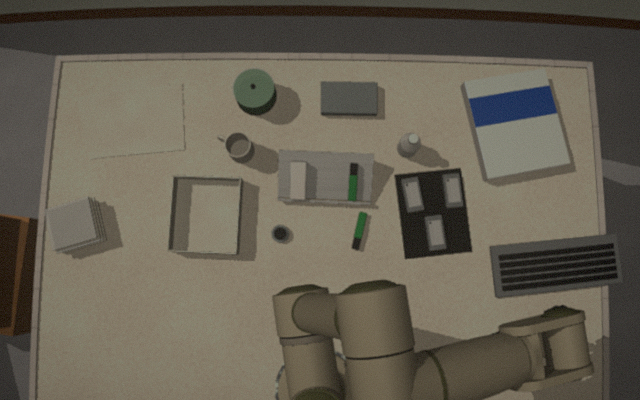

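View pics/side0.png

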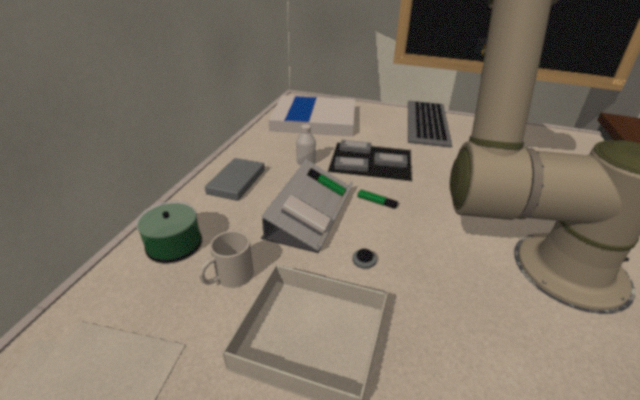

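The top view shows the box at (206,216) on the left, the stand face at (326,178) with the eraser (299,180) and one pen (353,182), a second pen on the desk (359,230), the button at (280,232) and three drives on the mat at (412,194), (453,189) and (435,232). The side view agrees.

```bash
cat > vis.py <<'E'
import numpy as np, cv2
from station import readout, imaging
C={n:imaging.get_calibration(n) for n in("top","side")}
def ray(n,uv):
    c=C[n]; uv=np.asarray(uv,float).reshape(-1,1,2)
    p=cv2.undistortPoints(uv,c["camera_matrix"],np.array([c["k1"],0,0,0,0.])).reshape(-1,2)
    d=np.c_[p,np.ones(len(p))]
    return c["pose"][:3,3], d@c["pose"][:3,:3].T     # point = o + depth*d
def onz(n,uv,z):
    o,d=ray(n,uv); return o+d*((z-o[2])/d[:,2])[:,None]
def onplane(n,uv,p0,nrm):
    o,d=ray(n,uv); return o+d*((p0-o)@nrm/(d@nrm))[:,None]
def cloud(n,dep):
    v,u=np.mgrid[:400,:640]; o,d=ray(n,np.c_[u.ravel(),v.ravel()])
    return (o+d*dep.reshape(-1,1)).reshape(400,640,3)
E
python3 - <<'E'
from vis import *
p=cv2.imread("pics/top0.png"); d=np.load("pics/top0.npy"); P=cloud("top",d)
for n,uv in dict(face=(326,180),eraser=(299,180),pen0=(353,190),desk=(330,260),pen2=(359,230),dr0=(412,194),dr1=(453,189),dr2=(435,232),btn=(280,232),box=(206,216)).items(): print(n,P[uv[1],uv[0]].round(3))
# face plane fit
m=P[160:195,310:345].reshape(-1,3); A=np.c_[m[:,:2],np.ones(len(m))]; k=np.linalg.lstsq(A,m[:,2],rcond=None)[0]; print("plane",k,np.degrees(np.arctan(np.hypot(*k[:2]))),np.degrees(np.arctan2(k[1],k[0])),(m[:,2]-A@k).std())
c=cv2.resize(p[140:265,160:480],None,fx=2.5,fy=2.5,interpolation=cv2.INTER_CUBIC); c=cv2.convertScaleAbs(c,alpha=1.6)
cv2.imwrite("pics/crop0.png",c)
E
```

```text
face [ 0.595 -0.016  0.038]
eraser [0.588 0.06  0.07 ]
pen0 [ 0.565 -0.093  0.049]
desk [ 0.368 -0.03   0.005]
pen2 [ 0.454 -0.112  0.017]
dr0 [ 0.561 -0.266  0.018]
dr1 [ 0.577 -0.387  0.02 ]
dr2 [ 0.451 -0.332  0.02 ]
btn [0.445 0.114 0.021]
box [0.49  0.335 0.003]
plane [-1.80070194  0.08604311  1.13481876] 60.98260091362193 177.26431113196875 0.09805504159852627
```

View pics/crop0.png

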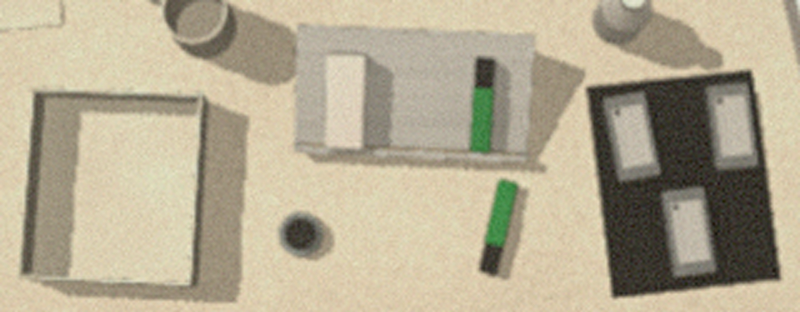

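Crop (2.5x from (160,140)): the stand's back edge runs (298,25)-(534,36), pen2 spans (510,181)-(490,273), pen0 (485,58)-(481,152), the eraser back (327,53)-(363,150), and the button is at (300,233).

```bash
cat > scene.py <<'E'
from vis import *
def px(*c): return np.array(c,float)/2.5+[160,140]
bl,br=onz("top",px((298,25),(534,36)),0.0721)
ys=(bl-br)/np.linalg.norm(bl-br); ys[2]=0; ys/=np.linalg.norm(ys)
xs=np.array([ys[1],-ys[0],0]); t=np.radians(24)
S0=(bl+br)/2-xs*0.138*np.cos(t); S0[2]=0.016
XS=xs*np.cos(t)+np.array([0,0,np.sin(t)]); ZS=np.cross(XS,ys)
RS=np.c_[XS,ys,ZS]
def toS(P): return (np.atleast_2d(P)-S0)@RS
E
python3 - <<'E'
from scene import *
print("stand w",np.linalg.norm(bl-br),"S0",S0.round(4),"yaw",np.degrees(np.arctan2(xs[1],xs[0])))
p=cv2.imread("pics/top0.png"); d=np.load("pics/top0.npy"); P=cloud("top",d); ok=d>0
m=P[160:195,312:342][ok[160:195,312:342]]; q=toS(m); print("face z in S: med",np.median(q[:,2]),"slope dz/dx",np.polyfit(q[:,0],q[:,2],1), "dz/dy",np.polyfit(q[:,1],q[:,2],1))
L=onz("top",px((300,148),(528,156)),0.028); print("ledge top in S",toS(L).round(4))
for n,h,pts in(("pen0",.018,((485,58),(481,152))),("eraser",.026,((345,53),(345,149)))):
    a=onplane("top",px(*pts),S0+ZS*h,ZS); print(n,"S",toS(a).round(4).tolist(),"W",a.mean(0).round(4))
a=onz("top",px((510,181),(490,273)),.018); v=a[0]-a[1]; print("pen2",a.mean(0).round(4),"len",np.linalg.norm(v),"ang",np.degrees(np.arctan2(v[1],v[0])))
print("btn",onz("top",px((300,233)),0.03).round(4))
B=onz("top",px((36,92),(205,97),(195,285),(22,275)),0.05); print("box",B.round(3).tolist(),B.mean(0).round(4))
# drives
g=cv2.cvtColor(p,cv2.COLOR_BGR2GRAY)
poly=px((590,90),(750,74),(776,276),(613,294)).astype(np.int32)
M=np.zeros_like(g); cv2.fillConvexPoly(M,poly,255); M=cv2.erode(M,np.ones((3,3)))
b=((g>60)&(M>0)).astype(np.uint8)
for c in cv2.findContours(b,cv2.RETR_EXTERNAL,cv2.CHAIN_APPROX_NONE)[0]:
    if cv2.contourArea(c)<150: continue
    w=onz("top",c.reshape(-1,2),0.019)[:,:2].astype(np.float32)
    (cx,cy),(A,Bq),an=cv2.minAreaRect(w); box=cv2.boxPoints(((cx,cy),(A,Bq),an)); e=max((box[1]-box[0],box[2]-box[1]),key=np.linalg.norm)
    an=np.degrees(np.arctan2(e[1],e[0])); print("drive",round(cx,4),round(cy,4),round(A,3),round(Bq,3),(an+90)%180-90)
E
```

```text
stand w 0.26733135331259344 S0 [ 0.5428 -0.0112  0.016 ] yaw -2.0105651884474853
face z in S: med -0.0011968856025131617 slope dz/dx [ 0.0008789  -0.00130902] dz/dy [ 0.009516  -0.0012156]
ledge top in S [[-0.0027  0.1268  0.0143]
 [ 0.0004 -0.1355  0.013 ]]
pen0 S [[0.1137, -0.0789, 0.018], [0.004, -0.081, 0.018]] W [ 0.5864 -0.0928  0.0564]
eraser S [[0.1136, 0.0778, 0.026], [0.0021, 0.0743, 0.026]] W [0.5877 0.0633 0.0633]
pen2 [ 0.4521 -0.1154  0.018 ] len 0.10848318431782959 ang -11.989168109478095
btn [[0.4409 0.1133 0.03  ]]
box [[0.597, 0.422, 0.05], [0.593, 0.224, 0.05], [0.379, 0.228, 0.05], [0.386, 0.427, 0.05]] [0.4889 0.3254 0.05  ]
drive 0.4504 -0.3316 0.098 0.05 8.132904
drive 0.5608 -0.2664 0.099 0.049 10.719017
drive 0.5739 -0.3851 0.098 0.05 5.681328
```

```bash
cat > plan.py <<'E'
# python3 plan.py x y z yaw tilt : shift (mm) and turn (deg) from the measured pose, in tool axes
import sys, numpy as np
from scipy.spatial.transform import Rotation as R
from station import readout
x,y,z,yaw,tilt=map(float,sys.argv[1:])
s=readout.state(); R0=np.array(s["orientation"])
T=(R.from_euler("z",yaw,degrees=True)*R.from_euler("y",-tilt,degrees=True)).as_matrix()@np.diag([1,-1,-1.])
print("dp",((np.array([x,y,z])-s["ee_pos"])@R0*1e3).round(1),"rot",np.degrees(R.from_matrix(R0.T@T).as_rotvec()).round(2),"t",round(s["time_s"],2))
E
python3 plan.py 0.452 -0.115 0.1 -12 0; python3 plan.py 0.452 -0.115 0.1 -12 24
```

```text
dp [ 375.2 -247.6  146.6] rot [-7.000e-02  1.000e-02  3.416e+01] t 0.1
dp [ 375.2 -247.6  146.6] rot [-7.22 23.29 33.64] t 0.1
```

```bash
python3 -m creep '[{"dp":[375,-248,100],"delta_rot":[0,0,34.2]},{"dp":[375,-248,100],"delta_rot":[0,0,34.2]},{"dp":[375,-248,100],"delta_rot":[0,0,34.2]},{"dp":[375,-248,100],"delta_rot":[0,0,34.2]},{"dp":[375,-248,100],"delta_rot":[0,0,34.2]},{"dp":[375,-248,100],"delta_rot":[0,0,34.2]},{"dp":[375,-248,100],"delta_rot":[0,0,34.2]},{"dp":[375,-248,100],"delta_rot":[0,0,34.2]}]' 60; python3 plan.py 0.452 -0.115 0.011 -12 0
```

```text
time_s: 0.9
ee_pos: [0.4133, -0.1707, 0.1618]
orientation: [[0.978, -0.209, 0.0], [-0.209, -0.978, -0.0], [0.0, 0.0, -1.0]]
force: [1.2, 0.4, 0.1]
gripper_width: 0.678
grip_force: 0.0
dp [ 26.2 -62.6 150.8] rot [ 0.   -0.   -0.05] t 0.9
```

```bash
python3 -m creep '[{"dp":[26,-63,100],"delta_rot":[0,0,0]},{"dp":[26,-63,100],"delta_rot":[0,0,0]},{"dp":[26,-63,100],"delta_rot":[0,0,0]},{"dp":[26,-63,100],"delta_rot":[0,0,0]},{"dp":[26,-63,100],"delta_rot":[0,0,0]},{"dp":[26,-63,100],"delta_rot":[0,0,0]}]'; python3 plan.py 0.452 -0.115 0.011 -12 0
```

```text
time_s: 1.5
ee_pos: [0.4515, -0.1174, 0.0634]
orientation: [[0.978, -0.209, 0.002], [-0.209, -0.978, -0.001], [0.002, 0.001, -1.0]]
force: [-0.2, 0.3, -0.5]
gripper_width: 0.68
grip_force: 0.0
dp [-0.1 -2.5 52.4] rot [ 0.04 -0.12 -0.09] t 1.5
```

```bash
python3 -m creep '[{"dp":[0,-2,25],"delta_rot":[0,0,0]},{"dp":[0,-2,51],"delta_rot":[0,0,0]},{"dp":[0,-2,51],"delta_rot":[0,0,0]},{"dp":[0,-2,51],"delta_rot":[0,0,0]}]' && python3 -m creep '[{"dp":[0,0,0],"delta_rot":[0,0,0]},{"dp":[0,0,0],"delta_rot":[0,0,0]},{"dp":[0,0,0],"delta_rot":[0,0,0]},{"dp":[0,0,0],"delta_rot":[0,0,0]},{"dp":[0,0,0],"delta_rot":[0,0,0]},{"dp":[0,0,-50],"delta_rot":[0,0,0]},{"dp":[0,0,-100],"delta_rot":[0,0,0]},{"dp":[0,0,-120],"delta_rot":[0,0,0]}]' 10; python3 plan.py 0.489 0.29 0.13 -2 0
```

```text
time_s: 1.9
ee_pos: [0.4519, -0.1152, 0.0124]
orientation: [[0.978, -0.209, 0.001], [-0.209, -0.978, -0.001], [0.001, 0.0, -1.0]]
force: [0.4, -0.7, -0.6]
gripper_width: 0.682
grip_force: 0.0
time_s: 2.7
ee_pos: [0.4528, -0.115, 0.1351]
orientation: [[0.978, -0.208, 0.005], [-0.208, -0.978, -0.003], [0.005, 0.002, -1.0]]
force: [-0.3, -0.1, -0.6]
gripper_width: 0.267
grip_force: 30.0
dp [ -49.  -403.6    4.2] rot [  0.12  -0.3  -10.02] t 2.7
```

```bash
python3 -m creep '[{"dp":[-49,-404,4],"delta_rot":[0,0,-10]},{"dp":[-49,-404,4],"delta_rot":[0,0,-10]},{"dp":[-49,-404,4],"delta_rot":[0,0,-10]},{"dp":[-49,-404,4],"delta_rot":[0,0,-10]},{"dp":[-49,-404,4],"delta_rot":[0,0,-10]},{"dp":[-49,-404,4],"delta_rot":[0,0,-10]},{"dp":[-49,-404,4],"delta_rot":[0,0,-10]},{"dp":[-49,-404,4],"delta_rot":[0,0,-10]}]'; python3 plan.py 0.489 0.29 0.05 -2 0
```

```text
time_s: 3.5
ee_pos: [0.487, 0.2861, 0.1273]
orientation: [[0.999, -0.035, -0.0], [-0.035, -0.999, -0.0], [0.0, 0.0, -1.0]]
force: [1.3, -0.5, 0.2]
gripper_width: 0.269
grip_force: 30.0
dp [ 1.9 -3.9 77.3] rot [ 0.   -0.   -0.02] t 3.5
```

```bash
python3 -m creep '[{"dp":[2,-4,40],"delta_rot":[0,0,0]},{"dp":[2,-4,77],"delta_rot":[0,0,0]},{"dp":[2,-4,77],"delta_rot":[0,0,0]},{"dp":[2,-4,77],"delta_rot":[0,0,0]}]' && python3 -m creep '[{"dp":[0,0,0],"delta_rot":[0,0,0]},{"dp":[0,0,0],"delta_rot":[0,0,0]},{"dp":[0,0,0],"delta_rot":[0,0,0]},{"dp":[0,0,-50],"delta_rot":[0,0,0]},{"dp":[0,0,-100],"delta_rot":[0,0,0]},{"dp":[0,0,-100],"delta_rot":[0,0,0]}]' 55; python3 - <<'E'
from scene import *
for n,v in dict(pen_hi=(.058,-.08,.09),pen=(.058,-.08,.011),er_hi=(.058,.076,.1),er=(.058,.076,.014)).items(): print(n,(S0+RS@np.array(v)).round(4))
E
python3 plan.py 0.5506 -0.0927 0.122 -2 24
```

```text
time_s: 3.9
ee_pos: [0.4897, 0.2878, 0.051]
orientation: [[0.999, -0.036, -0.0], [-0.036, -0.999, -0.0], [-0.0, 0.0, -1.0]]
force: [1.0, 0.2, 0.6]
gripper_width: 0.268
grip_force: 30.0
time_s: 4.5
ee_pos: [0.4921, 0.2888, 0.1574]
orientation: [[0.999, -0.035, 0.012], [-0.036, -0.999, 0.004], [0.012, -0.004, -1.0]]
force: [-0.0, 0.8, -0.5]
gripper_width: 0.627
grip_force: 0.0
pen_hi [ 0.5564 -0.0917  0.1218]
pen [ 0.5885 -0.0929  0.0496]
er_hi [0.5578 0.0643 0.1309]
er [0.5927 0.0631 0.0524]
dp [ 71.6 379.3  34.6] rot [-0.24 23.32 -0.09] t 4.5
```

```bash
python3 -m creep '[{"dp":[77,378,35],"delta_rot":[0,24,0]},{"dp":[77,378,35],"delta_rot":[0,24,0]},{"dp":[77,378,35],"delta_rot":[0,24,0]},{"dp":[77,378,35],"delta_rot":[0,24,0]},{"dp":[77,378,35],"delta_rot":[0,24,0]},{"dp":[77,378,35],"delta_rot":[0,24,0]},{"dp":[77,378,35],"delta_rot":[0,24,0]},{"dp":[77,378,35],"delta_rot":[0,24,0]}]' && python3 -m creep '[{"dp":[0,0,0],"delta_rot":[0,0,0]},{"dp":[0,0,0],"delta_rot":[0,0,0]}]'; python3 plan.py 0.5885 -0.0929 0.0496 -2 24
```

```text
time_s: 5.3
ee_pos: [0.553, -0.0956, 0.1153]
orientation: [[0.913, -0.037, 0.407], [-0.034, -0.999, -0.016], [0.408, 0.0, -0.913]]
force: [0.4, -0.1, -1.3]
gripper_width: 0.627
grip_force: 0.0
time_s: 5.5
ee_pos: [0.5526, -0.0931, 0.115]
orientation: [[0.913, -0.037, 0.406], [-0.034, -0.999, -0.015], [0.406, -0.0, -0.914]]
force: [0.0, 0.4, -1.0]
gripper_width: 0.62
grip_force: 0.0
dp [ 6.1 -1.5 74.4] rot [ 0.04  0.03 -0.12] t 5.5
```

```bash
python3 -m creep '[{"dp":[6,-1,40],"delta_rot":[0,0,0]},{"dp":[6,-1,73],"delta_rot":[0,0,0]},{"dp":[6,-1,73],"delta_rot":[0,0,0]},{"dp":[6,-1,73],"delta_rot":[0,0,0]}]' && python3 -m creep '[{"dp":[0,0,0],"delta_rot":[0,0,0]},{"dp":[0,0,0],"delta_rot":[0,0,0]},{"dp":[0,0,0],"delta_rot":[0,0,0]},{"dp":[0,0,0],"delta_rot":[0,0,0]},{"dp":[0,0,0],"delta_rot":[0,0,0]},{"dp":[0,0,-50],"delta_rot":[0,0,0]},{"dp":[0,0,-100],"delta_rot":[0,0,0]},{"dp":[0,0,-100],"delta_rot":[0,0,0]}]' 10; python3 plan.py 0.485 0.34 0.14 -2 0
```

```text
time_s: 5.9
ee_pos: [0.5878, -0.0916, 0.0513]
orientation: [[0.913, -0.034, 0.406], [-0.031, -0.999, -0.013], [0.406, -0.0, -0.914]]
force: [-0.2, -0.9, 0.2]
gripper_width: 0.622
grip_force: 0.0
time_s: 6.7
ee_pos: [0.5482, -0.0921, 0.148]
orientation: [[0.91, -0.036, 0.414], [-0.031, -0.999, -0.018], [0.414, 0.004, -0.91]]
force: [0.3, -0.6, -0.8]
gripper_width: 0.268
grip_force: 30.0
dp [ -74.2 -429.6  -26.7] rot [ 2.200e-01 -2.447e+01 -1.000e-02] t 6.7
```

```bash
python3 -m creep '[{"dp":[-74,-430,-26],"delta_rot":[0,-24,0]},{"dp":[-74,-430,-26],"delta_rot":[0,-24,0]},{"dp":[-74,-430,-26],"delta_rot":[0,-24,0]},{"dp":[-74,-430,-26],"delta_rot":[0,-24,0]},{"dp":[-74,-430,-26],"delta_rot":[0,-24,0]},{"dp":[-74,-430,-26],"delta_rot":[0,-24,0]},{"dp":[-74,-430,-26],"delta_rot":[0,-24,0]},{"dp":[-74,-430,-26],"delta_rot":[0,-24,0]}]'; python3 plan.py 0.485 0.34 0.05 -2 0
```

```text
time_s: 7.5
ee_pos: [0.4903, 0.2995, 0.136]
orientation: [[0.999, -0.035, -0.001], [-0.035, -0.999, -0.0], [-0.001, 0.0, -1.0]]
force: [0.6, -0.0, -0.7]
gripper_width: 0.268
grip_force: 30.0
dp [ -6.7 -40.3  86. ] rot [ 0.01  0.04 -0.03] t 7.5
```

Release, lift and head for the eraser; then settle.

```bash
python3 -m creep '[{"dp":[-7,-40,20],"delta_rot":[0,0,0]},{"dp":[-7,-40,60],"delta_rot":[0,0,0]},{"dp":[-7,-40,86],"delta_rot":[0,0,0]},{"dp":[-7,-40,86],"delta_rot":[0,0,0]},{"dp":[-7,-40,86],"delta_rot":[0,0,0]}]' && python3 -m creep '[{"dp":[0,0,0],"delta_rot":[0,0,0]},{"dp":[0,0,0],"delta_rot":[0,0,0]},{"dp":[0,0,0],"delta_rot":[0,0,0]},{"dp":[0,0,-50],"delta_rot":[0,0,0]},{"dp":[0,0,-100],"delta_rot":[0,0,0]},{"dp":[0,0,-100],"delta_rot":[0,0,0]}]' 50; python3 plan.py 0.5578 0.0643 0.1309 -2 24
```

```text
time_s: 8.0
ee_pos: [0.4858, 0.3377, 0.0509]
orientation: [[0.999, -0.036, -0.0], [-0.036, -0.999, 0.0], [-0.0, -0.0, -1.0]]
force: [-0.6, 0.1, -0.8]
gripper_width: 0.268
grip_force: 30.0
time_s: 8.6
ee_pos: [0.4881, 0.3389, 0.158]
orientation: [[0.999, -0.035, 0.012], [-0.036, -0.999, 0.005], [0.012, -0.006, -1.0]]
force: [0.3, 0.3, 0.0]
gripper_width: 0.57
grip_force: 0.0
dp [ 79.1 272.1  26.5] rot [-0.31 23.34 -0.1 ] t 8.6
```

```bash
python3 -m creep '[{"dp":[79,272,26],"delta_rot":[0,24,0]},{"dp":[79,272,26],"delta_rot":[0,24,0]},{"dp":[79,272,26],"delta_rot":[0,24,0]},{"dp":[79,272,26],"delta_rot":[0,24,0]},{"dp":[79,272,26],"delta_rot":[0,24,0]},{"dp":[79,272,26],"delta_rot":[0,24,0]},{"dp":[79,272,26],"delta_rot":[0,24,0]},{"dp":[79,272,26],"delta_rot":[0,24,0]}]' 75; python3 plan.py 0.5927 0.0631 0.0524 -2 24
```

```text
time_s: 9.4
ee_pos: [0.5546, 0.0627, 0.1245]
orientation: [[0.913, -0.037, 0.406], [-0.034, -0.999, -0.015], [0.406, -0.0, -0.914]]
force: [-0.7, 0.9, 0.9]
gripper_width: 0.852
grip_force: 0.0
dp [ 5.5 -1.8 81.3] rot [ 0.04  0.02 -0.12] t 9.4
```

```bash
python3 -m creep '[{"dp":[5,-2,40],"delta_rot":[0,0,0]},{"dp":[5,-2,80],"delta_rot":[0,0,0]},{"dp":[5,-2,80],"delta_rot":[0,0,0]},{"dp":[5,-2,80],"delta_rot":[0,0,0]}]' && python3 -m creep '[{"dp":[0,0,0],"delta_rot":[0,0,0]},{"dp":[0,0,0],"delta_rot":[0,0,0]},{"dp":[0,0,0],"delta_rot":[0,0,0]},{"dp":[0,0,0],"delta_rot":[0,0,0]},{"dp":[0,0,0],"delta_rot":[0,0,0]},{"dp":[0,0,-50],"delta_rot":[0,0,0]},{"dp":[0,0,-100],"delta_rot":[0,0,0]},{"dp":[0,0,-100],"delta_rot":[0,0,0]}]' 30; python3 plan.py 0.487 0.335 0.15 -2 0
```

```text
time_s: 9.8
ee_pos: [0.5914, 0.065, 0.0538]
orientation: [[0.913, -0.034, 0.406], [-0.031, -0.999, -0.014], [0.406, -0.0, -0.914]]
force: [0.4, -0.2, 1.3]
gripper_width: 0.853
grip_force: 0.0
time_s: 10.6
ee_pos: [0.552, 0.0653, 0.1508]
orientation: [[0.909, -0.035, 0.415], [-0.032, -0.999, -0.015], [0.415, 0.001, -0.91]]
force: [0.1, -0.7, -1.2]
gripper_width: 0.507
grip_force: 30.0
dp [ -68.  -267.2  -30.3] rot [ 4.000e-02 -2.452e+01 -1.000e-02] t 10.6
```

```bash
python3 -m creep '[{"dp":[-67,-305,-30],"delta_rot":[0,-24,0]},{"dp":[-67,-305,-30],"delta_rot":[0,-24,0]},{"dp":[-67,-305,-30],"delta_rot":[0,-24,0]},{"dp":[-67,-305,-30],"delta_rot":[0,-24,0]},{"dp":[-67,-305,-30],"delta_rot":[0,-24,0]},{"dp":[-67,-305,-30],"delta_rot":[0,-24,0]},{"dp":[-67,-305,-30],"delta_rot":[0,-24,0]},{"dp":[-67,-305,-30],"delta_rot":[0,-24,0]}]'; python3 plan.py 0.487 0.37 0.062 -2 0
```

```text
time_s: 11.4
ee_pos: [0.4879, 0.374, 0.1442]
orientation: [[0.999, -0.033, -0.001], [-0.033, -0.999, -0.0], [-0.001, 0.0, -1.0]]
force: [-0.4, -0.4, -1.7]
gripper_width: 0.503
grip_force: 30.0
dp [-0.7  4.  82.2] rot [0.03 0.05 0.12] t 11.4
```

```bash
python3 -m creep '[{"dp":[0,4,40],"delta_rot":[0,0,0]},{"dp":[0,4,82],"delta_rot":[0,0,0]},{"dp":[0,4,82],"delta_rot":[0,0,0]},{"dp":[0,4,82],"delta_rot":[0,0,0]}]' && python3 -m creep '[{"dp":[0,0,0],"delta_rot":[0,0,0]},{"dp":[0,0,0],"delta_rot":[0,0,0]},{"dp":[0,0,0],"delta_rot":[0,0,0]},{"dp":[0,0,-50],"delta_rot":[0,0,0]},{"dp":[0,0,-100],"delta_rot":[0,0,0]},{"dp":[-50,50,-120],"delta_rot":[0,0,0]},{"dp":[-100,100,-120],"delta_rot":[0,0,0]}]' 65 && python3 -m creep '[{"dp":[-50,400,0],"delta_rot":[0,0,0]},{"dp":[-50,400,0],"delta_rot":[0,0,0]},{"dp":[-50,400,0],"delta_rot":[0,0,0]},{"dp":[-50,400,0],"delta_rot":[0,0,0]},{"dp":[-50,400,0],"delta_rot":[0,0,0]},{"dp":[-50,400,0],"delta_rot":[0,0,0]},{"dp":[-50,400,0],"delta_rot":[0,0,0]},{"dp":[-50,400,0],"delta_rot":[0,0,0]}]' 75; cat > look.py <<'E'
import sys; from vis import *
n,f=sys.argv[1:3]; p,d=imaging.capture(n)
cv2.imwrite(f"pics/{f}.png",p[:,:,::-1]); np.save(f"pics/{f}.npy",d)
c=cv2.resize(p[140:265,160:480,::-1] if n=="top" else p[100:300,160:480,::-1],None,fx=2.5,fy=2.5,interpolation=cv2.INTER_CUBIC)
cv2.imwrite(f"pics/{f}c.png",cv2.convertScaleAbs(c,alpha=1.6))
E
python3 look.py top t1
```

```text
time_s: 11.8
ee_pos: [0.4894, 0.3675, 0.0639]
orientation: [[0.999, -0.037, -0.0], [-0.037, -0.999, -0.0], [-0.0, 0.0, -1.0]]
force: [-0.6, -0.8, -0.3]
gripper_width: 0.508
grip_force: 30.0
time_s: 12.5
ee_pos: [0.4172, 0.3017, 0.1829]
orientation: [[0.999, -0.035, 0.006], [-0.035, -0.999, 0.002], [0.006, -0.003, -1.0]]
force: [-0.3, 0.0, 0.0]
gripper_width: 0.737
grip_force: 0.0
time_s: 13.3
ee_pos: [0.3526, -0.095, 0.181]
orientation: [[0.999, -0.035, 0.002], [-0.035, -0.999, -0.001], [0.002, 0.001, -1.0]]
force: [1.6, -0.5, -1.0]
gripper_width: 0.848
grip_force: 0.0
```

View pics/t1c.png

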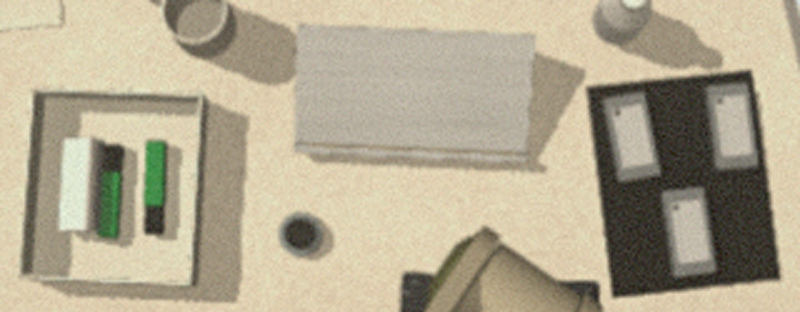

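The box holds both pens (112,190), (155,187) and the eraser (78,185); the face is bare and the three drives are where they were. Next the drives.

```bash
python3 plan.py 0.4504 -0.3316 0.08 8.1 0; python3 - <<'E'
from scene import *
print("gel",onz("top",px((620,24)),0.0),"mug",onz("top",px((197,22)),0.0))
for y in(-.08,0,.08):
  for v in((.058,y,.07),(.052,y,.013)): print(v,(S0+RS@np.array(v)).round(4))
E
```

```text
dp [107.8 225.3 102.2] rot [  0.23  -0.1  -10.53] t 13.35
gel [[ 0.69712504 -0.25938332  0.        ]] mug [[0.69327317 0.24565431 0.        ]]
(0.058, -0.08, 0.07) [ 0.5645 -0.092   0.1035]
(0.052, -0.08, 0.013) [ 0.5822 -0.0926  0.049 ]
(0.058, 0, 0.07) [ 0.5673 -0.0121  0.1035]
(0.052, 0, 0.013) [ 0.585  -0.0127  0.049 ]
(0.058, 0.08, 0.07) [0.5701 0.0679 0.1035]
(0.052, 0.08, 0.013) [0.5878 0.0673 0.049 ]
```

```bash
python3 -m creep '[{"dp":[108,225,100],"delta_rot":[0,0,-10.3]},{"dp":[108,225,100],"delta_rot":[0,0,-10.3]},{"dp":[108,225,100],"delta_rot":[0,0,-10.3]},{"dp":[108,225,100],"delta_rot":[0,0,-10.3]},{"dp":[108,225,100],"delta_rot":[0,0,-10.3]},{"dp":[108,225,100],"delta_rot":[0,0,-10.3]},{"dp":[108,225,100],"delta_rot":[0,0,-10.3]},{"dp":[108,225,100],"delta_rot":[0,0,-10.3]}]'; python3 plan.py 0.4504 -0.3316 0.0135 8.1 0
```

```text
time_s: 14.15
ee_pos: [0.453, -0.3212, 0.0805]
orientation: [[0.99, 0.144, -0.0], [0.144, -0.99, 0.0], [0.0, -0.0, -1.0]]
force: [0.5, 0.6, 0.7]
gripper_width: 0.85
grip_force: 0.0
dp [-4.1 10.  67. ] rot [-0.01 -0.    0.17] t 14.15
```

```bash
python3 -m creep '[{"dp":[-4,10,20],"delta_rot":[0,0,0]},{"dp":[-4,10,50],"delta_rot":[0,0,0]},{"dp":[-4,10,50],"delta_rot":[0,0,0]},{"dp":[-4,10,50],"delta_rot":[0,0,0]},{"dp":[-4,10,50],"delta_rot":[0,0,0]}]'; python3 plan.py 0.4504 -0.3316 0.0135 8.1 0
```

```text
time_s: 14.65
ee_pos: [0.4513, -0.3323, 0.0321]
orientation: [[0.99, 0.144, 0.002], [0.144, -0.99, -0.002], [0.001, 0.002, -1.0]]
force: [0.2, -0.1, -0.4]
gripper_width: 0.853
grip_force: 0.0
dp [-0.8 -0.8 18.5] rot [ 0.13 -0.08  0.2 ] t 14.65
```

```bash
python3 -m creep '[{"dp":[0,0,18],"delta_rot":[0,0,0]},{"dp":[0,0,18],"delta_rot":[0,0,0]},{"dp":[0,0,18],"delta_rot":[0,0,0]}]' && python3 -m creep '[{"dp":[0,0,0],"delta_rot":[0,0,0]},{"dp":[0,0,0],"delta_rot":[0,0,0]},{"dp":[0,0,0],"delta_rot":[0,0,0]},{"dp":[0,0,0],"delta_rot":[0,0,0]},{"dp":[0,0,0],"delta_rot":[0,0,0]},{"dp":[0,0,-50],"delta_rot":[0,0,0]},{"dp":[0,0,-100],"delta_rot":[0,0,0]},{"dp":[0,0,-120],"delta_rot":[0,0,0]}]' 40; python3 plan.py 0.5701 0.0679 0.15 -2 24;
```

```text
time_s: 14.95
ee_pos: [0.4509, -0.3323, 0.0132]
orientation: [[0.99, 0.144, 0.001], [0.144, -0.99, -0.001], [0.001, 0.001, -1.0]]
force: [-0.1, 0.7, -0.7]
gripper_width: 0.855
grip_force: 0.0
time_s: 15.75
ee_pos: [0.4515, -0.3331, 0.1363]
orientation: [[0.99, 0.144, 0.004], [0.144, -0.99, -0.004], [0.003, 0.005, -1.0]]
force: [1.3, -0.5, -2.3]
gripper_width: 0.562
grip_force: 30.0
dp [ 175.1 -379.7  -15. ] rot [-1.9  23.73 10.17] t 15.75
```

```bash
python3 -m creep '[{"dp":[175,-380,-15],"delta_rot":[-2,23.7,10.3]},{"dp":[175,-380,-15],"delta_rot":[-2,23.7,10.3]},{"dp":[175,-380,-15],"delta_rot":[-2,23.7,10.3]},{"dp":[175,-380,-15],"delta_rot":[-2,23.7,10.3]},{"dp":[175,-380,-15],"delta_rot":[-2,23.7,10.3]},{"dp":[175,-380,-15],"delta_rot":[-2,23.7,10.3]},{"dp":[175,-380,-15],"delta_rot":[-2,23.7,10.3]},{"dp":[175,-380,-15],"delta_rot":[-2,23.7,10.3]}]'; python3 plan.py 0.5701 0.0679 0.1035 -2 24
```

```text
time_s: 16.55
ee_pos: [0.5638, 0.0533, 0.1462]
orientation: [[0.915, -0.038, 0.402], [-0.036, -0.999, -0.012], [0.402, -0.003, -0.916]]
force: [0.8, -0.4, -3.1]
gripper_width: 0.561
grip_force: 30.0
dp [-11.9 -14.7  41.5] rot [-0.09  0.29 -0.21] t 16.55
```

```bash
python3 -m creep '[{"dp":[-12,-15,41],"delta_rot":[0,0.3,-0.2]},{"dp":[-12,-15,41],"delta_rot":[0,0.3,-0.2]},{"dp":[-12,-15,41],"delta_rot":[0,0.3,-0.2]},{"dp":[-12,-15,41],"delta_rot":[0,0.3,-0.2]},{"dp":[-12,-15,41],"delta_rot":[0,0.3,-0.2]}]'; python3 plan.py 0.5878 0.0673 0.049 -2 24
```

```text
time_s: 17.05
ee_pos: [0.5706, 0.0649, 0.1057]
orientation: [[0.912, -0.036, 0.409], [-0.033, -0.999, -0.014], [0.41, -0.001, -0.912]]
force: [0.1, 0.1, -1.3]
gripper_width: 0.561
grip_force: 30.0
dp [-7.6 -3.  58.7] rot [-0.04 -0.18 -0.09] t 17.05
```

```bash
python3 -m creep '[{"dp":[-3,-3,30],"delta_rot":[0,0,0]},{"dp":[-4,-3,45],"delta_rot":[0,0,0]},{"dp":[-4,-3,52],"delta_rot":[0,0,0]},{"dp":[-4,-3,55],"delta_rot":[0,0,0]},{"dp":[-4,-3,57],"delta_rot":[0,0,0]},{"dp":[-4,-3,57],"delta_rot":[0,0,0]}]'; python3 plan.py 0.5878 0.0673 0.049 -2 24
```

```text
time_s: 17.65
ee_pos: [0.5899, 0.0683, 0.0512]
orientation: [[0.912, -0.035, 0.408], [-0.032, -0.999, -0.013], [0.409, -0.001, -0.913]]
force: [0.6, -0.4, -2.6]
gripper_width: 0.567
grip_force: 30.0
dp [-2.8  1.   1.1] rot [-0.08 -0.11 -0.02] t 17.65
```

```bash
python3 -m creep '[{"dp":[-2,0,1],"delta_rot":[0,0,0]},{"dp":[-3,0,2],"delta_rot":[0,0,0]},{"dp":[-3,0,2],"delta_rot":[0,0,0]}]'; python3 -m creep '[{"dp":[-1,0,1],"delta_rot":[0,0,0]},{"dp":[-2,0,1],"delta_rot":[0,0,0]},{"dp":[-2,0,1],"delta_rot":[0,0,0]}]'; python3 plan.py 0.5878 0.0673 0.049 -2 24
```

```text
time_s: 17.95
ee_pos: [0.5877, 0.0685, 0.0475]
orientation: [[0.913, -0.034, 0.407], [-0.032, -0.999, -0.013], [0.408, -0.001, -0.913]]
force: [1.0, 0.4, -2.4]
gripper_width: 0.564
grip_force: 30.0
time_s: 18.25
ee_pos: [0.5877, 0.0685, 0.0468]
orientation: [[0.911, -0.034, 0.411], [-0.032, -0.999, -0.013], [0.411, -0.001, -0.911]]
force: [5.1, 0.7, 1.0]
gripper_width: 0.564
grip_force: 30.0
dp [ 1.   1.2 -1.9] rot [-0.07 -0.29  0.  ] t 18.25
```

```bash
python3 -m creep '[{"dp":[0.5,0,1],"delta_rot":[0,0,0]},{"dp":[0.5,0,1.5],"delta_rot":[0,0,0]},{"dp":[0.5,0,1.5],"delta_rot":[0,0,0]}]' && python3 -m creep '[{"dp":[0,0,0],"delta_rot":[0,0,0]},{"dp":[0,0,0],"delta_rot":[0,0,0]},{"dp":[0,0,0],"delta_rot":[0,0,0]},{"dp":[0,0,-30],"delta_rot":[0,0,0]},{"dp":[0,0,-70],"delta_rot":[0,0,0]},{"dp":[0,0,-100],"delta_rot":[0,0,0]}]' 62; python3 plan.py 0.551 -0.2683 0.1 10.7 0
```

```text
time_s: 18.55
ee_pos: [0.5884, 0.0684, 0.0453]
orientation: [[0.912, -0.034, 0.41], [-0.032, -0.999, -0.013], [0.41, -0.001, -0.912]]
force: [5.0, 0.8, 4.5]
gripper_width: 0.566
grip_force: 30.0
time_s: 19.15
ee_pos: [0.5457, 0.0699, 0.1369]
orientation: [[0.913, -0.034, 0.407], [-0.032, -0.999, -0.013], [0.407, -0.001, -0.913]]
force: [-0.5, -0.5, 0.7]
gripper_width: 0.705
grip_force: 0.0
dp [  0.7 337.9  40.2] rot [  2.57 -23.92 -12.5 ] t 19.15
```

```bash
cat > drives.py <<'E'
from scene import *
def rect(c,f):
    w=f(c)[:,:2].astype(np.float32); r=cv2.minAreaRect(w); b=cv2.boxPoints(r)
    e=max((b[1]-b[0],b[2]-b[1]),key=np.linalg.norm); return np.round([*r[0],*sorted(r[1])],4),round((np.degrees(np.arctan2(e[1],e[0]))+90)%180-90,1)
p,d=imaging.capture("top"); p=p[:,:,::-1].copy(); cv2.imwrite("pics/last.png",p)
g=cv2.cvtColor(p,cv2.COLOR_BGR2GRAY)
poly=px((590,90),(750,74),(776,276),(613,294)).astype(np.int32)
M=np.zeros_like(g); cv2.fillConvexPoly(M,poly,255); M=cv2.erode(M,np.ones((3,3)))
for c in cv2.findContours(((g>60)&(M>0)).astype(np.uint8),cv2.RETR_EXTERNAL,cv2.CHAIN_APPROX_NONE)[0]:
    if cv2.contourArea(c)>100: print("mat drive",*rect(c,lambda c:onz("top",c.reshape(-1,2),.019)))
# height above slope from depth
E
python3 drives.py; python3 plan.py 0.5510 -0.2683 0.12 10.7 0
```

```text
mat drive [ 0.5607 -0.2661  0.0496  0.099 ] 10.5
mat drive [ 0.5745 -0.3847  0.0501  0.0992] 6.1
dp [  6.4 338.   25.4] rot [  2.62 -24.24 -12.46] t 19.2
```

View pics/last.png

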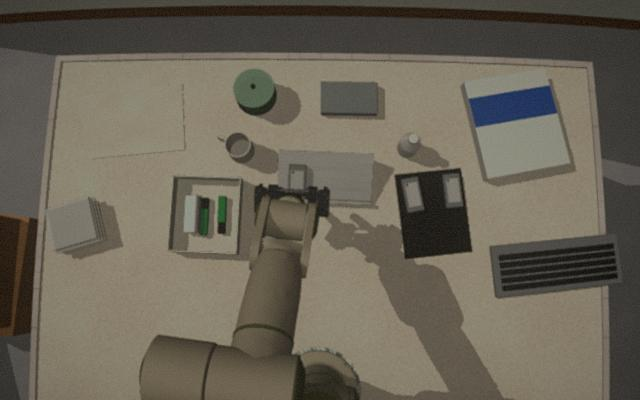

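The first drive lies on the slope near (297,175), partly under the gripper; two remain on the mat, unmoved.

```bash
python3 -m creep '[{"dp":[6,338,25],"delta_rot":[2.6,-24.2,-12.6]},{"dp":[6,338,25],"delta_rot":[2.6,-24.2,-12.6]},{"dp":[6,338,25],"delta_rot":[2.6,-24.2,-12.6]},{"dp":[6,338,25],"delta_rot":[2.6,-24.2,-12.6]},{"dp":[6,338,25],"delta_rot":[2.6,-24.2,-12.6]},{"dp":[6,338,25],"delta_rot":[2.6,-24.2,-12.6]},{"dp":[6,338,25],"delta_rot":[2.6,-24.2,-12.6]},{"dp":[6,338,25],"delta_rot":[2.6,-24.2,-12.6]}]' 75; python3 plan.py 0.5557 -0.267 0.04 10.6 0
```

```text
time_s: 20.0
ee_pos: [0.5496, -0.2728, 0.1136]
orientation: [[0.983, 0.183, -0.005], [0.183, -0.983, -0.0], [-0.005, -0.001, -1.0]]
force: [0.7, 0.4, -0.2]
gripper_width: 0.853
grip_force: 0.0
dp [ 7.4 -4.5 73.6] rot [-0.04  0.3  -0.08] t 20.0
```

```bash
python3 -m creep '[{"dp":[7,-4,20],"delta_rot":[0,0.3,0]},{"dp":[7,-4,50],"delta_rot":[0,0.3,0]},{"dp":[7,-4,73],"delta_rot":[0,0.3,0]},{"dp":[7,-4,73],"delta_rot":[0,0.3,0]},{"dp":[7,-4,73],"delta_rot":[0,0.3,0]}]'; python3 plan.py 0.5557 -0.267 0.0135 10.6 0
```

```text
time_s: 20.5
ee_pos: [0.5567, -0.2628, 0.0423]
orientation: [[0.982, 0.188, 0.001], [0.188, -0.982, 0.001], [0.001, -0.001, -1.0]]
force: [-0.3, -0.8, 1.0]
gripper_width: 0.849
grip_force: 0.0
dp [-1.8  3.9 28.8] rot [-0.05 -0.05  0.23] t 20.5
```

```bash
python3 -m creep '[{"dp":[-1,3,15],"delta_rot":[0,0,0]},{"dp":[-1,3,28],"delta_rot":[0,0,0]},{"dp":[-1,3,28],"delta_rot":[0,0,0]},{"dp":[-1,3,28],"delta_rot":[0,0,0]}]' && python3 -m creep '[{"dp":[0,0,0],"delta_rot":[0,0,0]},{"dp":[0,0,0],"delta_rot":[0,0,0]},{"dp":[0,0,0],"delta_rot":[0,0,0]},{"dp":[0,0,0],"delta_rot":[0,0,0]},{"dp":[0,0,0],"delta_rot":[0,0,0]},{"dp":[0,0,-50],"delta_rot":[0,0,0]},{"dp":[0,0,-100],"delta_rot":[0,0,0]},{"dp":[0,0,-120],"delta_rot":[0,0,0]}]' 40; python3 plan.py 0.5573 -0.0117 0.14 -2 24
```

```text
time_s: 20.9
ee_pos: [0.556, -0.2663, 0.0137]
orientation: [[0.982, 0.187, 0.0], [0.187, -0.982, 0.001], [0.001, -0.001, -1.0]]
force: [-0.1, 0.1, 0.6]
gripper_width: 0.849
grip_force: 0.0
time_s: 21.7
ee_pos: [0.5572, -0.2672, 0.1387]
orientation: [[0.982, 0.187, 0.006], [0.187, -0.982, -0.003], [0.005, 0.004, -1.0]]
force: [0.2, -0.3, -1.9]
gripper_width: 0.565
grip_force: 30.0
dp [  48.  -251.    -2.1] rot [-2.48 23.56 12.65] t 21.7
```

```bash
python3 -m creep '[{"dp":[48,-251,-2],"delta_rot":[-2.5,23.6,12.6]},{"dp":[48,-251,-2],"delta_rot":[-2.5,23.6,12.6]},{"dp":[48,-251,-2],"delta_rot":[-2.5,23.6,12.6]},{"dp":[48,-251,-2],"delta_rot":[-2.5,23.6,12.6]},{"dp":[48,-251,-2],"delta_rot":[-2.5,23.6,12.6]},{"dp":[48,-251,-2],"delta_rot":[-2.5,23.6,12.6]},{"dp":[48,-251,-2],"delta_rot":[-2.5,23.6,12.6]}]'; python3 -c "
from scene import *
for v in((.051,0,.04),(.049,0,.015)): print((S0+RS@np.array(v)).round(4))"; python3 plan.py 0.573 -0.0122 0.0733 -2 24
```

```text
time_s: 22.4
ee_pos: [0.556, -0.0098, 0.1361]
orientation: [[0.915, -0.031, 0.402], [-0.03, -0.999, -0.01], [0.402, -0.003, -0.915]]
force: [0.1, -0.3, -1.1]
gripper_width: 0.561
grip_force: 30.0
[ 0.5731 -0.0123  0.0733]
[ 0.5814 -0.0126  0.0496]
dp [-9.7  2.1 64.4] rot [-0.24  0.27  0.11] t 22.4
```

```bash
python3 -m creep '[{"dp":[-10,2,20],"delta_rot":[-0.2,0.3,0]},{"dp":[-10,2,50],"delta_rot":[-0.2,0.3,0]},{"dp":[-10,2,64],"delta_rot":[-0.2,0.3,0]},{"dp":[-10,2,64],"delta_rot":[-0.2,0.3,0]},{"dp":[-10,2,64],"delta_rot":[-0.2,0.3,0]}]'; python3 plan.py 0.5814 -0.0126 0.0496 -2 24
```

```text
time_s: 22.9
ee_pos: [0.5728, -0.0145, 0.0737]
orientation: [[0.913, -0.037, 0.407], [-0.034, -0.999, -0.015], [0.407, 0.0, -0.913]]
force: [-0.1, -1.1, -0.4]
gripper_width: 0.565
grip_force: 30.0
dp [-2.  -2.3 25.5] rot [ 0.06 -0.03 -0.11] t 22.9
```

```bash
python3 -m creep '[{"dp":[-2,-1,15],"delta_rot":[0,0,0]},{"dp":[-2,-1,25],"delta_rot":[0,0,0]},{"dp":[-4,-1,27],"delta_rot":[0,0,0]},{"dp":[-6,-1,28],"delta_rot":[0,0,0]},{"dp":[-6,-1,28],"delta_rot":[0,0,0]}]'; python3 plan.py 0.5814 -0.0126 0.0496 -2 24
```

```text
time_s: 23.4
ee_pos: [0.5802, -0.013, 0.0473]
orientation: [[0.911, -0.036, 0.412], [-0.032, -0.999, -0.016], [0.412, 0.001, -0.911]]
force: [5.2, 0.3, 2.6]
gripper_width: 0.565
grip_force: 30.0
dp [ 2.  -0.5 -1.6] rot [ 0.09 -0.34 -0.01] t 23.4
```

```bash
python3 -m creep '[{"dp":[0.5,0,1],"delta_rot":[0,0,0]},{"dp":[0.5,0,2],"delta_rot":[0,0,0]},{"dp":[0.5,0,2],"delta_rot":[0,0,0]}]' && python3 -m creep '[{"dp":[0,0,0],"delta_rot":[0,0,0]},{"dp":[0,0,0],"delta_rot":[0,0,0]},{"dp":[0,0,0],"delta_rot":[0,0,0]},{"dp":[0,0,-30],"delta_rot":[0,0,0]},{"dp":[0,0,-70],"delta_rot":[0,0,0]},{"dp":[0,0,-100],"delta_rot":[0,0,0]}]' 62; python3 drives.py; python3 plan.py 0.57 -0.385 0.12 6 0
```

```text
time_s: 23.7
ee_pos: [0.5812, -0.013, 0.0452]
orientation: [[0.911, -0.036, 0.411], [-0.032, -0.999, -0.016], [0.411, 0.001, -0.912]]
force: [6.6, 0.1, 4.9]
gripper_width: 0.565
grip_force: 30.0
time_s: 24.3
ee_pos: [0.5382, -0.011, 0.1362]
orientation: [[0.913, -0.036, 0.406], [-0.032, -0.999, -0.014], [0.407, 0.0, -0.914]]
force: [0.8, 0.0, 0.5]
gripper_width: 0.704
grip_force: 0.0
mat drive [ 0.5745 -0.3848  0.0498  0.0992] 6.1
dp [ 32.  372.6  37.1] rot [  1.78 -24.26  -7.88] t 24.35
```

```bash
python3 -m creep '[{"dp":[32,373,37],"delta_rot":[1.8,-24.3,-8]},{"dp":[32,373,37],"delta_rot":[1.8,-24.3,-8]},{"dp":[32,373,37],"delta_rot":[1.8,-24.3,-8]},{"dp":[32,373,37],"delta_rot":[1.8,-24.3,-8]},{"dp":[32,373,37],"delta_rot":[1.8,-24.3,-8]},{"dp":[32,373,37],"delta_rot":[1.8,-24.3,-8]},{"dp":[32,373,37],"delta_rot":[1.8,-24.3,-8]},{"dp":[32,373,37],"delta_rot":[1.8,-24.3,-8]}]' 75;  python3 plan.py 0.5695 -0.3853 0.04 6.1 0
```

```text
time_s: 25.15
ee_pos: [0.5691, -0.389, 0.113]
orientation: [[0.995, 0.104, -0.006], [0.104, -0.995, 0.002], [-0.006, -0.003, -1.0]]
force: [-0.7, 1.3, 0.1]
gripper_width: 0.851
grip_force: 0.0
dp [ 1.2 -3.4 73. ] rot [-0.15  0.36 -0.15] t 25.15
```

```bash
python3 -m creep '[{"dp":[1,-2,20],"delta_rot":[0,0.3,0]},{"dp":[1,-2,50],"delta_rot":[0,0.3,0]},{"dp":[1,-2,73],"delta_rot":[0,0.3,0]},{"dp":[1,-2,73],"delta_rot":[0,0.3,0]},{"dp":[1,-2,73],"delta_rot":[0,0.3,0]}]'; python3 plan.py 0.5695 -0.3853 0.0135 6.1 0
```

```text
time_s: 25.65
ee_pos: [0.5707, -0.3832, 0.0417]
orientation: [[0.994, 0.106, -0.0], [0.106, -0.994, 0.002], [-0.0, -0.002, -1.0]]
force: [-0.3, 0.4, 0.8]
gripper_width: 0.851
grip_force: 0.0
dp [-1.4  2.  28.2] rot [-0.13  0.01  0.  ] t 25.65
```

```bash
python3 -m creep '[{"dp":[-1,2,15],"delta_rot":[0,0,0]},{"dp":[-1,2,28],"delta_rot":[0,0,0]},{"dp":[-1,2,28],"delta_rot":[0,0,0]},{"dp":[-1,2,28],"delta_rot":[0,0,0]}]' && python3 -m creep '[{"dp":[0,0,0],"delta_rot":[0,0,0]},{"dp":[0,0,0],"delta_rot":[0,0,0]},{"dp":[0,0,0],"delta_rot":[0,0,0]},{"dp":[0,0,0],"delta_rot":[0,0,0]},{"dp":[0,0,0],"delta_rot":[0,0,0]},{"dp":[0,0,-50],"delta_rot":[0,0,0]},{"dp":[0,0,-100],"delta_rot":[0,0,0]},{"dp":[0,0,-120],"delta_rot":[0,0,0]}]' 40; python3 -c "
from scene import *
for v in((.058,-.08,.1),(.053,-.08,.04),(.049,-.08,.015)): print((S0+RS@np.array(v)).round(4))"; python3 plan.py 0.5523 -0.0916 0.131 -2 24
```

```text
time_s: 26.05
ee_pos: [0.5697, -0.3852, 0.013]
orientation: [[0.994, 0.106, -0.001], [0.106, -0.994, 0.002], [-0.0, -0.002, -1.0]]
force: [0.7, 0.2, 0.1]
gripper_width: 0.849
grip_force: 0.0
time_s: 26.85
ee_pos: [0.5709, -0.3864, 0.1387]
orientation: [[0.994, 0.106, 0.005], [0.106, -0.994, -0.003], [0.005, 0.003, -1.0]]
force: [0.5, 0.2, -1.9]
gripper_width: 0.566
grip_force: 30.0
[ 0.5523 -0.0916  0.1309]
[ 0.5721 -0.0923  0.0741]
[ 0.5786 -0.0925  0.0496]
dp [  12.8 -295.1    6.8] rot [-1.53 23.69  8.02] t 26.85
```

```bash
python3 -m creep '[{"dp":[13,-295,6],"delta_rot":[-1.6,23.7,8]},{"dp":[13,-295,6],"delta_rot":[-1.6,23.7,8]},{"dp":[13,-295,6],"delta_rot":[-1.6,23.7,8]},{"dp":[13,-295,6],"delta_rot":[-1.6,23.7,8]},{"dp":[13,-295,6],"delta_rot":[-1.6,23.7,8]},{"dp":[13,-295,6],"delta_rot":[-1.6,23.7,8]},{"dp":[13,-295,6],"delta_rot":[-1.6,23.7,8]},{"dp":[13,-295,6],"delta_rot":[-1.6,23.7,8]}]'; python3 plan.py 0.5721 -0.0923 0.0741 -2 24
```

```text
time_s: 27.65
ee_pos: [0.5514, -0.0899, 0.1281]
orientation: [[0.915, -0.033, 0.402], [-0.031, -0.999, -0.01], [0.402, -0.003, -0.916]]
force: [-0.2, -0.6, -1.8]
gripper_width: 0.561
grip_force: 30.0
dp [-2.7  1.9 57.8] rot [-0.21  0.28  0.04] t 27.65
```

```bash
python3 -m creep '[{"dp":[-3,2,20],"delta_rot":[-0.2,0.3,0]},{"dp":[-3,2,45],"delta_rot":[-0.2,0.3,0]},{"dp":[-3,2,58],"delta_rot":[-0.2,0.3,0]},{"dp":[-3,2,58],"delta_rot":[-0.2,0.3,0]},{"dp":[-3,2,58],"delta_rot":[-0.2,0.3,0]}]'; python3 plan.py 0.5786 -0.0925 0.0496 -2 24
```

```text
time_s: 28.15
ee_pos: [0.5719, -0.0943, 0.0739]
orientation: [[0.913, -0.037, 0.407], [-0.034, -0.999, -0.015], [0.407, -0.0, -0.913]]
force: [-0.1, -0.1, -1.8]
gripper_width: 0.563
grip_force: 30.0
dp [-3.9 -2.1 24.8] rot [ 0.06 -0.02 -0.14] t 28.15
```

```bash
python3 -m creep '[{"dp":[-2,-1,15],"delta_rot":[0,0,0]},{"dp":[-4,-1,24],"delta_rot":[0,0,0]},{"dp":[-6,-1,27],"delta_rot":[0,0,0]},{"dp":[-7.5,-1,28],"delta_rot":[0,0,0]},{"dp":[-7.5,-1,28],"delta_rot":[0,0,0]}]'; python3 plan.py 0.5786 -0.0925 0.0496 -2 24
```

```text
time_s: 28.65
ee_pos: [0.5776, -0.093, 0.0466]
orientation: [[0.911, -0.037, 0.41], [-0.033, -0.999, -0.016], [0.41, 0.001, -0.912]]
force: [6.0, 2.3, 1.9]
gripper_width: 0.56
grip_force: 30.0
dp [ 2.1 -0.5 -2.4] rot [ 0.11 -0.23 -0.06] t 28.65
```

```bash
python3 -m creep '[{"dp":[0.5,0,1],"delta_rot":[0,0,0]},{"dp":[0.5,0,1.5],"delta_rot":[0,0,0]},{"dp":[0.5,0,1.5],"delta_rot":[0,0,0]}]' && python3 -m creep '[{"dp":[0,0,0],"delta_rot":[0,0,0]},{"dp":[0,0,0],"delta_rot":[0,0,0]},{"dp":[0,0,0],"delta_rot":[0,0,0]},{"dp":[0,0,-30],"delta_rot":[0,0,0]},{"dp":[0,0,-70],"delta_rot":[0,0,0]},{"dp":[0,0,-100],"delta_rot":[0,0,0]}]' 62; python3 plan.py 0.36 0.02 0.16 -2 0
```

```text
time_s: 28.95
ee_pos: [0.5784, -0.093, 0.0448]
orientation: [[0.912, -0.037, 0.409], [-0.033, -0.999, -0.016], [0.409, 0.001, -0.912]]
force: [6.3, 0.6, 5.8]
gripper_width: 0.561
grip_force: 30.0
time_s: 29.55
ee_pos: [0.5359, -0.0909, 0.1363]
orientation: [[0.913, -0.036, 0.406], [-0.033, -0.999, -0.015], [0.406, -0.0, -0.914]]
force: [0.7, -0.0, 0.3]
gripper_width: 0.701
grip_force: 0.0
dp [-154.7 -104.5  -94.7] rot [  0.   -23.98  -0.08] t 29.55
```

```bash
python3 -m creep '[{"dp":[-155,-105,-95],"delta_rot":[0,-24,0]},{"dp":[-155,-105,-95],"delta_rot":[0,-24,0]},{"dp":[-155,-105,-95],"delta_rot":[0,-24,0]},{"dp":[-155,-105,-95],"delta_rot":[0,-24,0]},{"dp":[-155,-105,-95],"delta_rot":[0,-24,0]},{"dp":[-155,-105,-95],"delta_rot":[0,-24,0]},{"dp":[-155,-105,-95],"delta_rot":[0,-24,0]},{"dp":[-155,-105,-95],"delta_rot":[0,-24,0]}]' 0; python3 look.py top t3; python3 look.py side s3
```

```text
time_s: 30.35
ee_pos: [0.3614, 0.0197, 0.1588]
orientation: [[0.999, -0.037, 0.0], [-0.037, -0.999, 0.0], [0.0, -0.0, -1.0]]
force: [0.5, -0.4, -0.5]
gripper_width: 0.011
grip_force: 0.0
```

View pics/t3c.png

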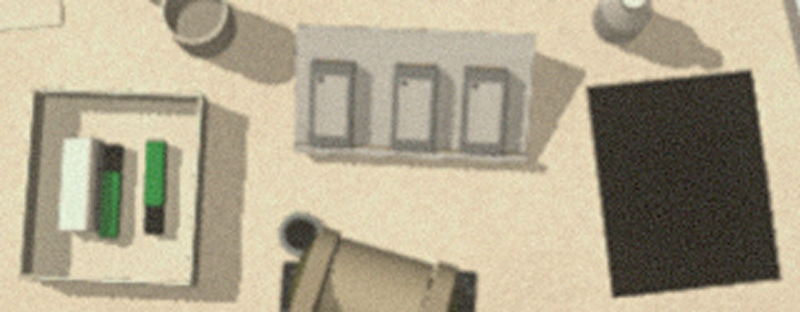

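View pics/s3c.png

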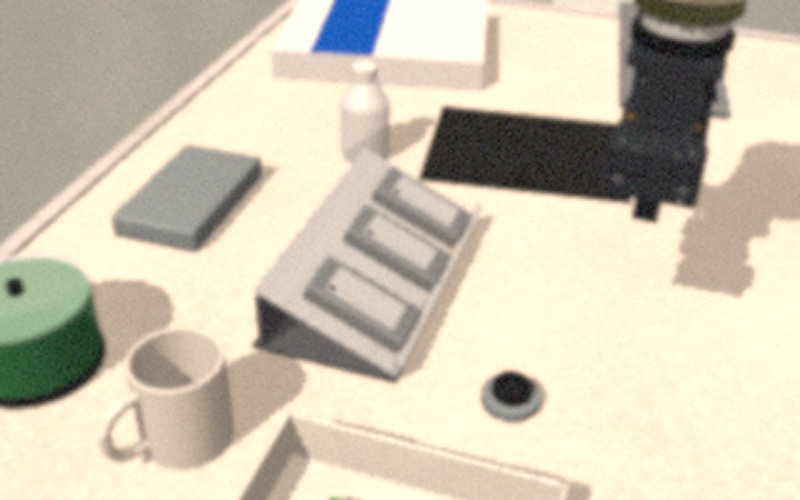

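Left to right, the drives lie at about (333,105), (415,107) and (485,110) in the top crop, low ends at the ledge; the side crop shows all three flat. The left one seems farther out than the middle, so I measure them.

```bash
cat > chk.py <<'E'
import sys
from scene import *
p=cv2.imread(sys.argv[1]); g=cv2.GaussianBlur(cv2.cvtColor(p,cv2.COLOR_BGR2GRAY),(0,0),.6)
G=cv2.resize(g[140:265,160:480],None,fx=5,fy=5,interpolation=cv2.INTER_CUBIC)
for cx,cy in((333,105),(415,107),(485,110)):
    w=G[2*cy-70:2*cy+70,2*cx-60:2*cx+60]; t,b=cv2.threshold(w,0,255,cv2.THRESH_OTSU)
    n,L,st,ce=cv2.connectedComponentsWithStats(b,connectivity=4); m=(L==L[70,60]).astype(np.uint8)
    c=max(cv2.findContours(m,cv2.RETR_EXTERNAL,cv2.CHAIN_APPROX_NONE)[0],key=cv2.contourArea).reshape(-1,2)
    uv=(c+[2*cx-60,2*cy-70]+.5)/5-.5+[160,140]
    q=toS(onplane("top",uv,S0+ZS*.018,ZS))[:,:2].astype(np.float32); r=cv2.minAreaRect(q); bx=cv2.boxPoints(r)
    e=max((bx[1]-bx[0],bx[2]-bx[1]),key=np.linalg.norm); print(np.round(r[0],4),np.round(sorted(r[1]),3),(np.degrees(np.arctan2(e[1],e[0]))+90)%180-90)
d=np.load(sys.argv[1].replace("png","npy")); P=toS(cloud("top",d).reshape(-1,3)).reshape(400,640,3)
for cx,cy in((333,105),(415,107),(485,110)):
    u,v=int(160+cx/2.5),int(140+cy/2.5); z=P[v-10:v+11,u-4:u+5,2]; print("top z rows",np.median(z[:10]).round(4),np.median(z[11:]).round(4))
E
python3 chk.py pics/t3.png
```

```text
[0.0514 0.0936] [0.036 0.071] -0.1835556
[ 0.0513 -0.0009] [0.036 0.07 ] 0.38349915
[ 0.052  -0.0807] [0.037 0.071] -0.1244812
top z rows 0.0174 0.0176
top z rows 0.0169 0.0176
top z rows 0.0172 0.017
```

All flat and at the ledge: slope x 0.051-0.052, y 0.094, -0.001 and -0.081, turned under 0.4 degrees. The left one was knocked 13 mm aside but is still in range. Now the button.

```bash
python3 - <<'E'
from scene import *
print(onz("top",px((300,233)),0.022)); d=np.load("pics/top0.npy"); P=cloud("top",d)[229:237,276:285]; print(np.sort(P[...,2].ravel()).round(3)[::6])
E
python3 plan.py 0.441 0.113 0.06 -2 0
```

```text
[[0.44142929 0.11391942 0.022     ]]
[0.015 0.018 0.019 0.02  0.02  0.021 0.022 0.023 0.024 0.025 0.026 0.027]
dp [ 76.4 -96.   98.7] rot [-0.01  0.01 -0.13] t 30.45
```

```bash
python3 -m creep '[{"dp":[77,-96,40],"delta_rot":[0,0,0]},{"dp":[77,-96,80],"delta_rot":[0,0,0]},{"dp":[77,-96,99],"delta_rot":[0,0,0]},{"dp":[77,-96,99],"delta_rot":[0,0,0]},{"dp":[77,-96,99],"delta_rot":[0,0,0]},{"dp":[77,-96,99],"delta_rot":[0,0,0]}]' 0; python3 plan.py 0.441 0.1138 0.032 -2 0
```

```text
time_s: 31.05
ee_pos: [0.4412, 0.1131, 0.0602]
orientation: [[0.999, -0.037, 0.0], [-0.037, -0.999, 0.0], [0.0, -0.0, -1.0]]
force: [-1.3, -0.1, -0.2]
gripper_width: 0.008
grip_force: 0.0
dp [-0.2 -0.7 28.2] rot [-0.   -0.02 -0.09] t 31.05
```

```bash
python3 -m creep '[{"dp":[0,0,20],"delta_rot":[0,0,0]},{"dp":[0,0,28],"delta_rot":[0,0,0]},{"dp":[0,0,28],"delta_rot":[0,0,0]}]'; for i in 1 2 3; do python3 -m creep '[{"dp":[0,0,1],"delta_rot":[0,0,0]},{"dp":[0,0,2],"delta_rot":[0,0,0]},{"dp":[0,0,2],"delta_rot":[0,0,0]}]' | egrep 'ee_pos|force:'; done
```

```text
time_s: 31.35
ee_pos: [0.4408, 0.113, 0.0321]
orientation: [[0.999, -0.037, -0.0], [-0.037, -0.999, 0.0], [-0.0, -0.0, -1.0]]
force: [-0.1, 0.0, 0.1]
gripper_width: 0.003
grip_force: 0.0
ee_pos: [0.4413, 0.1134, 0.0304]
force: [-0.3, 0.4, 0.0]
grip_force: 0.6
ee_pos: [0.4413, 0.1135, 0.0281]
force: [1.7, -0.4, 1.8]
grip_force: 1.3
ee_pos: [0.4413, 0.1135, 0.026]
force: [1.0, -1.3, 3.5]
grip_force: 1.9
```

```bash
python3 -m creep '[{"dp":[0,0,1.5],"delta_rot":[0,0,0]},{"dp":[0,0,3],"delta_rot":[0,0,0]},{"dp":[0,0,3],"delta_rot":[0,0,0]}]' | egrep 'ee_pos|force:';  python3 -m creep '[{"dp":[0,0,1],"delta_rot":[0,0,0]},{"dp":[0,0,1],"delta_rot":[0,0,0]},{"dp":[0,0,1],"delta_rot":[0,0,0]}]' | egrep 'ee_pos|force:'
```

```text
ee_pos: [0.4414, 0.1135, 0.0241]
force: [-4.5, -2.3, 22.4]
grip_force: 11.1
ee_pos: [0.4415, 0.1135, 0.0239]
force: [-9.2, -3.5, 35.0]
grip_force: 17.6
```

The button hit its hard stop after about 6 mm. Back off and check.

```bash
python3 -m creep '[{"dp":[0,0,-20],"delta_rot":[0,0,0]},{"dp":[0,0,-60],"delta_rot":[0,0,0]},{"dp":[-40,40,-110],"delta_rot":[0,0,0]},{"dp":[-80,90,-130],"delta_rot":[0,0,0]},{"dp":[-80,90,-130],"delta_rot":[0,0,0]},{"dp":[-80,90,-130],"delta_rot":[0,0,0]},{"dp":[-80,90,-130],"delta_rot":[0,0,0]}]'; python3 look.py top t4; python3 chk.py pics/t4.png
```

```text
time_s: 33.55
ee_pos: [0.3577, 0.0264, 0.1519]
orientation: [[0.999, -0.038, 0.001], [-0.038, -0.999, 0.0], [0.001, -0.0, -1.0]]
force: [-0.4, 0.5, 1.0]
gripper_width: 0.008
grip_force: 0.0
[0.0515 0.0936] [0.036 0.071] -0.28523254
[ 0.0514 -0.0008] [0.036 0.07 ] -0.17377472
[ 0.0516 -0.0807] [0.037 0.07 ] -0.18240356
top z rows 0.0173 0.0174
top z rows 0.0172 0.0169
top z rows 0.0165 0.0173
```

View pics/t4c.png

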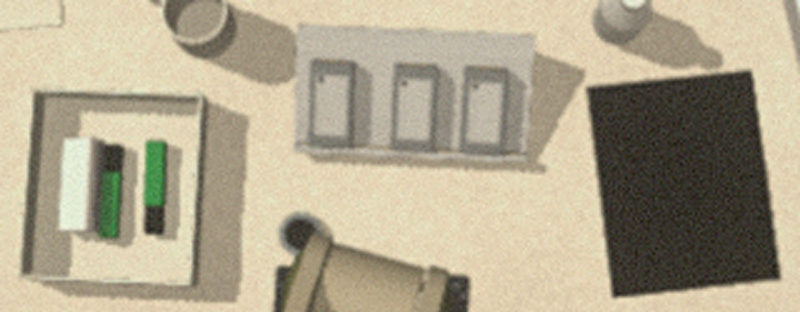

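The picture shows the drives unmoved at (333,105), (415,107) and (485,110), the clutter in the box, and the button (300,233) free.

```bash
python3 -c "
from station import ctrl; print(ctrl.sign_off())"
```

```text
the job is handed in; nothing more can be done
None
```

I handed the job in: both highlighters and the eraser are in the box, the three drives lie flat on the slope against the ledge, the button was pressed to its stop and let go, and the bottle and mug are where they were. The hand-in gave no verdict.

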